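# Clamp the lower flask half and close the denture flask over its locating pin

## Robot

A 6-joint arm with a two-finger parallel gripper is mounted at the origin on the work surface. World frame = base frame: x ahead of the robot, y to its left, z up, the work surface at z = 0. Lengths are in m, angles in rad, forces in N, time in s.
With the tool pointing down it reaches from about 0.35 to 0.975 m from the base axis. Payload 17.4 kg.
Tool frame: the origin (TCP) lies midway between the tips of the shut fingers; the grasp point (between the pads) lies 19 mm behind it (ctrl.grip_depth is the distance from the TCP to the grasp point, in m); z points along the fingers, y is the line along which they close (so a half turn about z gives the same grasp; the last joint's range is limited). The gripper opens to 85 mm and grips with 20 to 120 N. Pads are 22 mm wide; open, the fingers measure 114 mm over their backs; the gripper's body (76 mm by 85 mm) begins 54 mm behind the grasp point. The pads swing forward as they close: fully open they stand 13 mm farther back than shut.
Start: joints at [-1.375, 0.116, 1.442, -0, 1.584, -0.038], TCP at [0.156, -0.657, 0.231] pointing down, gripper open.
Joint ranges: [-2.83, 2.83], [-0.83, 2.19], [0.07, 2.5], [-1.14, 4.28], [0.01, 3], [-2.97, 2.97]. Speed limits (rad/s): [1.89, 1.89, 2.22, 3.14, 3.14, 3.14].

## Interface

Orientations are given as a rotation vector (axis times angle).
In Python, from bench import ctrl gives the robot as it stands. The module is installed in compiled form; this text tells all that it offers.
- The arm moves only by the tool carry_out, never from a script. Its argument "rows" is a list of rows, each an object of numbers: "gripper": the opening, from 0 (shut) to 1 (fully open); "dx", "dy", "dz": the shift along the tool's x, y, z in normalised numbers (1 is 1 m); "turn": the turn about the tool's z in parts of the range, where 1.0 means 180 degrees. A call has 1 to 10 rows; each row is the pose to reach, as a shift and turn from the pose commanded when the call began, along the tool's axes at that moment; what a row does not reach only later rows make up. A row lasts 1/10 s, in which the tool goes at most 50 mm and 8.59 degrees, less where a joint would pass 70% of its speed; a pose out of reach is approached as far as the arm can. A call with a gripper value outside its range is refused whole. The fingers move at their own pace and stop on an object; "newtons" is the grip in N (left out, the last holds). Time passes only in rows, so rows that repeat a pose let the fingers close. It gives the time, the measured TCP pose, the force, the opening and the grip force at its end, in the units of the state.
- ctrl.observe(): the state, without advancing time (a new reading comes with each control period).
- ctrl.capture(name): name is "scene" or "top" or "wrist"; returns a dict with "pixels" (480x640x3 uint8, red, green, blue), "depth" (480x640 float32, m along the optical axis (not along the pixel's ray), 0 where there is no reading), "mtx" (3x3 intrinsics, pixels), "D" ([k1, k2, p1, p2, k3] as OpenCV has them; the pictures are not rectified), "cam_to_world" (4x4, takes a point from camera to world coordinates). Camera axes: x right, y down, z forward; pixel columns grow to the right and rows downward; lengths in m; the calibration is good to about 2 mm. A picture is of the moment at which its call begins.
- ctrl.job_done(): hands the job in; it is judged then, once.
The state is a dict: "time": time; "qpos": joint angles; "joint_vel": joint speeds; "joint_efforts": joint torques, N m; "eef_pos": TCP position; "orientation": TCP orientation; "contact_force": force on the tool from outside, world axes, zero at the start; "wrist_torque": the same for the moment, N m; "finger_gap": finger opening in m; "grasp_force": force on a finger pad.
Only numpy, scipy, OpenCV 4.12 (cv2) and the standard library are available. Lean on these libraries where they do the work, as an engineer would, in place of code of your own. Each camera call takes 0.05 s, during which the arm holds its last target. There are 200 camera calls.

## Task

Wind the vise's crank clockwise until the sliding jaw grips the lower half of the brass denture flask tightly. Then take the upper half from the bench and, the same way round as the lower one, set it on the tip of the locating pin a little to one side (about 5 mm) of its place, slide it across until it drops over the now hidden pin, and press it fully shut with about 20 N. Finish while you still grip the upper half and keep pressing it down like that; leave everything else on the bench where it is.

Things in the scene. Friction and masses are not known exactly. Their poses are not given: they have to be found in the camera images.
- vise: Grey machine vise bolted to the bench. Origin on the bench surface under the middle of the flask's place; z up. Screw along its y: fixed jaw at +y (face at y = +31 mm), sliding jaw, end bracket and crank at -y. The bed under the flask is 56 mm above the bench; jaws 70 mm wide (x), their tops 82 mm above the bench. The bracket ends at y = -90 mm, 84 mm above the bench.
- jaw: The sliding jaw. Its origin is the vise's origin shifted along the vise's y by 1.27 mm per rad of the crank (0 at crank 0). Its face is at vise y = -32.5 mm at crank 0 and nears the flask as the crank value grows.
- crank (a joint): Crank angle, rad. 0: arm straight up; positive: clockwise seen from the handle's end (looking along vise +y), from straight up towards vise +x. Clockwise closes the jaw, 8 mm a turn. Starts at -2.8 to -0.6; the jaw meets the flask near +1.2; from there the turn stiffens, tight at 1.6 to 2.2. Stops at -3.6 and +3.4. Turns with 3 N at the handle; stays where left.
- crank_handle (a point): Middle of the crank's black handle, a free-turning sleeve 15 mm thick, 48 mm long, parallel to the vise's y, 40 mm off the screw's axis. At crank angle a it lies at vise x = 40 sin(a), y = -134.5, z = 70 + 40 cos(a) mm. Free space all round it and beyond its free end.
- crank_centre (a point): Point on the screw's axis, 70 mm above the bench, centre of the handle's circle: vise x = 0, y = -134.5, z = 70 mm.
- lower_half: Lower half of a brass denture flask: a plaster-filled block 84 (x) by 62 (y) by 32 mm high with cut corners. Origin at the centre of its underside; z up. It stands loose on the vise's bed, its x along the vise's x, its flanks y = +-31 mm facing the jaws. From its top rise a locating pin (pin_foot) and a guide stud (stud_foot). About 0.65 kg.
- pin_foot (a point): Foot of the locating pin on the lower half's top face: x = -28, y = +10, z = 32 mm in the lower half's frame, same axes. The steel pin is 10 mm thick, 12 mm high, bevelled to 8 mm at its top.
- stud_foot (a point): Foot of the shorter guide stud on the lower half's top face: x = +28, y = +10, z = 32 mm in the lower half's frame. The stud is 8 mm thick, 7 mm high.
- upper_half: Upper half of the flask: a brass block 84 (x) by 62 (y) by 34 mm high with cut corners, a lid seam and a disc on top, standing upright on the bench. Origin at the centre of its underside; z up. Grip its flat flanks y = +-31 mm (64 mm long). Resting on the pin's tip its underside is 12 mm above the lower half's top; shut, the faces meet. 0.4 to 0.6 kg.
- pin_hole (a point): Mouth of the round hole (12.4 mm across, 14 mm deep) in the upper half's underside for the locating pin: x = -28, y = +10, z = 0 mm in its frame, same axes; a small punch mark on the top lies near this end. Shut, it meets pin_foot.
- stud_hole (a point): Mouth of the oversize hole (13 x 12 mm, 14 mm deep) in the upper half's underside for the guide stud: x = +28, y = +10, z = 0 mm in its frame. Shut, it meets stud_foot.
- cast: bystander: cream plaster cast of a jaw, 58 x 62 mm, 28 mm high. Origin at the centre of its underside.
- powder_jar: bystander: white screw-lid jar, 64 mm across, 62 mm high. Origin at the centre of its underside.
- small_jar: bystander: small white jar with a grey lid, 52 mm across, 48 mm high. Origin at the centre of its underside.
- mug: bystander: white porcelain mug, 80 mm across, 82 mm high. Origin at the centre of its underside.
- bowl: bystander: black rubber mixing bowl, 116 mm across, 62 mm high. Origin at the centre of its underside.
- squeeze_bottle: bystander: white squeeze bottle with a nozzle, 60 mm across, 172 mm high. Origin at the centre of its underside.
- wax_knife: bystander: wax knife with a wooden handle, lying flat, 170 mm long, 15 mm high; origin at the middle of its length, on its underside.
- spatula: bystander: steel spatula lying flat, 170 mm long, 8 mm high; origin at the middle of its length, on its underside.
Mind the look-alikes: they are no part of the job. What is shaped like the lower_half but pink or purple is not meant.

How it is judged:
On the way, in this order (a step that is already met when the one before it is completed fails the run):
1. the sliding jaw is wound tight onto the lower half of the flask (contact force between jaw and lower_half above 15 N), for 0.3 s.
2. the upper half rests on the tip of the locating pin, beside its place (contact force between jaw and lower_half above 15 N and contact force between upper_half and lower_half above 0.5 N and z of pin_hole in the frame of pin_foot between 0.008 and 0.015 m and horizontal distance between pin_hole and pin_foot below 0.015 m), for 0.1 s.
3. the upper half has dropped over the locating pin of the clamped lower half (contact force between jaw and lower_half above 15 N and z of lower_half in the frame of vise below 0.0585 m and angle between lower_half's own z axis and vertical below 0.05 rad and z of pin_hole in the frame of pin_foot below 0.005 m and horizontal distance between pin_hole and pin_foot below 0.003 m), for 0.1 s.
At the end, for the whole second after the job is handed in: The jaw grips the lower half (over 15 N), level on the bed within 2.5 mm; hole mouth within 3 mm sideways and 2 mm above the pin's foot; upper half level within 0.04 and turned within 0.08 rad; fingers still hold it (over 5 N); the halves are pressed together with over 12 N (contact force between jaw and lower_half above 15 N and z of lower_half in the frame of vise below 0.0585 m and angle between lower_half's own z axis and vertical below 0.05 rad and z of pin_hole in the frame of pin_foot below 0.002 m and horizontal distance between pin_hole and pin_foot below 0.003 m and angle between the x axis of upper_half and the x axis of lower_half, either way round below 0.08 rad and angle between upper_half's own z axis and vertical below 0.04 rad and contact force between upper_half and lower_half above 12 N and contact force between the fingers and upper_half above 5 N); the arm keeps its last pose, push and grip.
It fails at once if a bystander is pushed away (more than 25 mm) or knocked over (distance of any of cast, powder_jar, small_jar, mug, bowl, squeeze_bottle, wax_knife, spatula from where it was at the start of the episode above 0.025 m or angle between any of cast, powder_jar, small_jar, mug, bowl, squeeze_bottle, wax_knife, spatula's own z axis and vertical above 0.5 rad).
It also fails if it takes over 67 s, if anything falls off the work surface, if the arm or the gripper's body presses on something with over 40 N, if the wrist force passes 120 N, or if a joint passes its speed limit or range.

## Working session

There is one attempt and no reset: what is moved stays moved. The work goes in short steps, Python scripts to look and compute and a tool call to move; the robot and the scene stay as the last step left them, time stands still between calls to the robot, and variables do not carry over. Pictures are saved under pics/ and viewed, at most 10 in all, crops included, and the job is handed in when it is done.

Besides the shell and the picture viewer there is one more tool, called after "Request:" as name([rows], argument=value, ...), one row to a line, values as JSON. carry_out: Moves the arm, as the interface text tells. Its arguments: {"type":"object","properties":{"rows":{"type":"array"},"newtons":{"type":"number"}},"required":["rows"]}

```bash
mkdir -p pics
cat > h.py <<'E'
import numpy as np, cv2, pickle
from bench import ctrl
def snap(n,f):
    c=ctrl.capture(n); pickle.dump(c,open(f'pics/{f}.pkl','wb')); cv2.imwrite(f'pics/{f}.png',c['pixels'][:,:,::-1]); return c
def load(f): return pickle.load(open(f'pics/{f}.pkl','rb'))
def ray(c,u,v):
    p=cv2.undistortPoints(np.array([[[u,v]]],float),c['mtx'],np.array(c['D'],float))[0,0]
    return np.array([p[0],p[1],1.])
def at(c,u,v,z=None):
    r=ray(c,u,v); T=np.array(c['cam_to_world'])
    if z is None:
        d=c['depth'][int(v)-1:int(v)+2,int(u)-1:int(u)+2]; s=np.median(d[d>0]) if (d>0).any() else np.nan
    else: s=(z-T[2,3])/(T[:3,:3]@r)[2]
    return T[:3,:3]@(r*s)+T[:3,3]
def proj(c,P):
    T=np.linalg.inv(np.array(c['cam_to_world'])); 
    return cv2.projectPoints(np.array(P,float).reshape(-1,3),cv2.Rodrigues(T[:3,:3])[0],T[:3,3],c['mtx'],np.array(c['D'],float))[0][:,0]
def crop(f,x0,y0,x1,y1,k,g):
    im=cv2.imread(f'pics/{f}.png')[y0:y1,x0:x1]; cv2.imwrite(f'pics/{g}.png',cv2.resize(im,None,fx=k,fy=k,interpolation=cv2.INTER_CUBIC))
E
python3 - <<'E'
from h import *
np.set_printoptions(precision=3,suppress=True)
a=snap('scene','s0');b=snap('top','t0')
for c in(a,b):print(np.array(c['cam_to_world']))
print({k:np.round(v,3) for k,v in ctrl.observe().items()},ctrl.grip_depth)
E
```

```text
[[-0.382  0.684 -0.621  1.442]
 [ 0.924  0.288 -0.252  0.338]
 [ 0.007 -0.67  -0.742  1.133]
 [ 0.     0.     0.     1.   ]]
[[-0.014 -0.998  0.063  0.506]
 [-1.     0.012 -0.024  0.021]
 [ 0.023 -0.064 -0.998  1.442]
 [ 0.     0.     0.     1.   ]]
{'time': np.float64(0.1), 'qpos': array([-1.375,  0.116,  1.442,  0.   ,  1.584, -0.038]), 'joint_vel': array([-0.001,  0.001, -0.002,  0.001, -0.001,  0.   ]), 'joint_efforts': array([  0.002, -73.367, -63.379,   0.   ,   0.005,   0.   ]), 'eef_pos': array([ 0.156, -0.656,  0.231]), 'orientation': array([-3.119, -0.366,  0.   ]), 'contact_force': array([ 0.088,  0.067, -0.214]), 'wrist_torque': array([-0.004, -0.014,  0.011]), 'grasp_force': np.float64(0.0), 'finger_gap': np.float64(0.086)} 0.0187
```

View pics/s0.png

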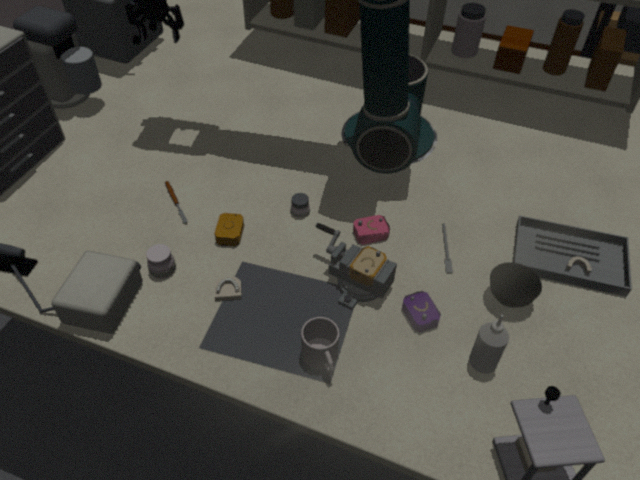

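View pics/t0.png

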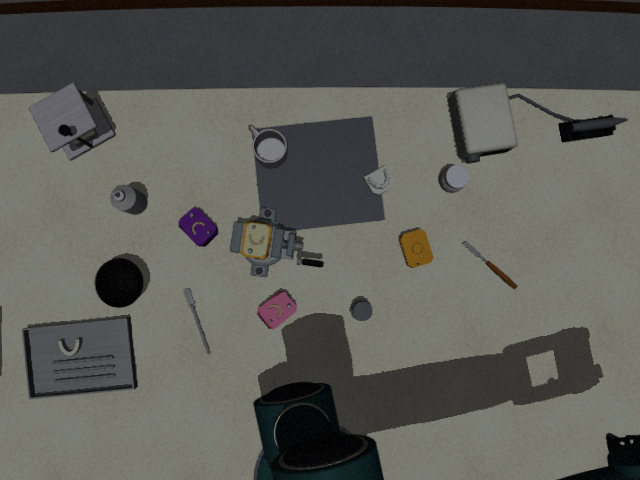

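The top view shows the vise with the brass lower half at about (257,240) and the crank handle at (312,263). The upper half, brass-orange and alone on the bench, is at (416,248). The look-alikes are pink (277,309) and purple (198,227), so neither is meant. I'll confirm this in enlarged crops.

Run:
```python
from h import *
np.set_printoptions(precision=4,suppress=True)
crop('t0',225,195,335,285,7,'t0v'); crop('t0',380,210,450,285,7,'t0u')
a=cv2.imread('pics/t0v.png');b=cv2.imread('pics/t0u.png')
cv2.imwrite('pics/v.png',a)
crop('s0',310,210,410,310,6,'s0v')
c=load('t0')
for p in[(257,240),(312,263),(416,248),(240,240),(265,240)]:print(p,at(c,*p))
# upper: orange mask on top camera
im=cv2.cvtColor(cv2.imread('pics/t0.png'),cv2.COLOR_BGR2HSV)
m=cv2.inRange(im,(8,140,60),(30,255,255));m[:,:380]=0;m[:,450:]=0;m[:210]=0;m[285:]=0
pts=np.argwhere(m>0)[:,::-1]
W=np.array([at(c,u,v) for u,v in pts]);top=W[abs(W[:,2]-.036)<.006]
print(len(W),len(top),top.mean(0),cv2.minAreaRect((top[:,:2]*1000).astype(np.float32)), np.percentile(W[:,2],[5,50,95]))
```

```text
(257, 240) [0.575  0.1231 0.0897]
(312, 263) [ 0.521  -0.0012  0.0983]
(416, 248) [ 0.554  -0.251   0.0329]
(240, 240) [0.5758 0.1625 0.0824]
(265, 240) [0.5748 0.1049 0.0893]
901 868 [ 0.5546 -0.2514  0.0347] ((554.2523803710938, -252.1138153076172), (83.13126373291016, 63.16350173950195), 17.536184310913086) [0.0315 0.0346 0.0369]
```

View pics/t0v.png

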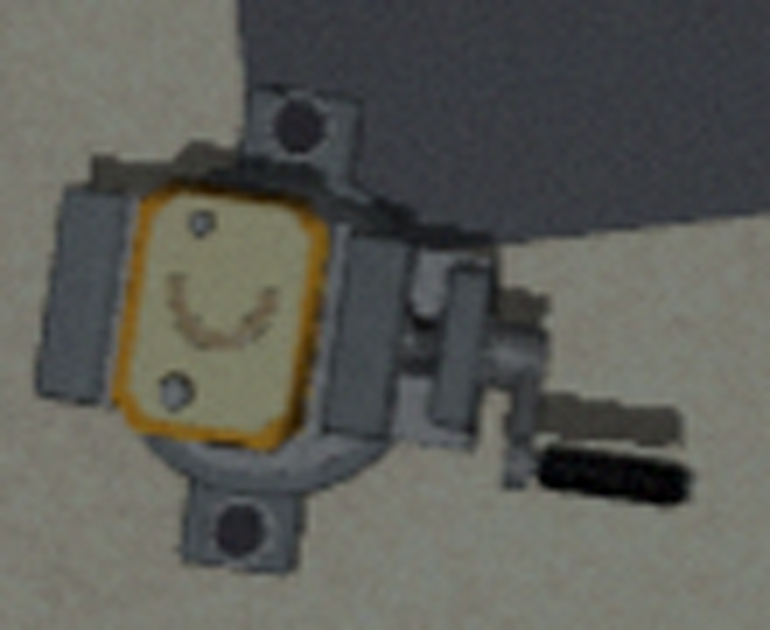

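View pics/t0u.png

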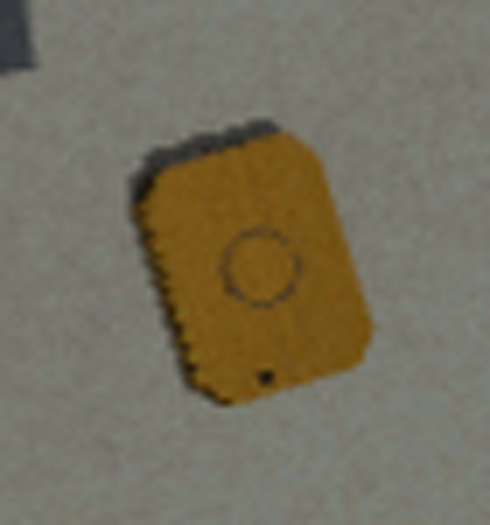

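View pics/s0v.png

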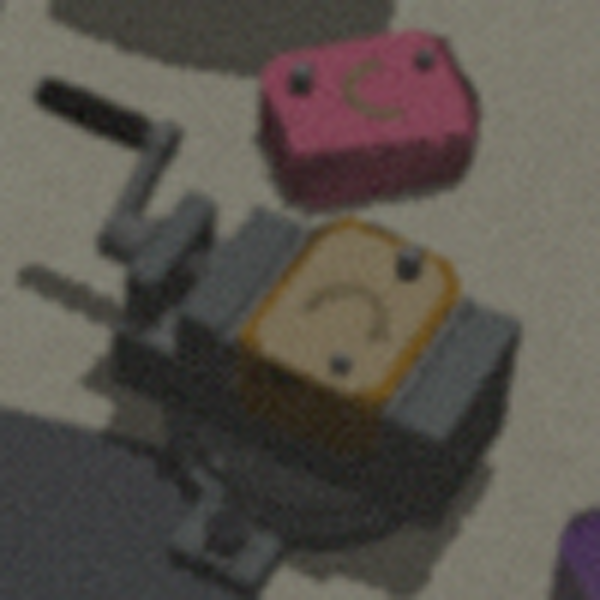

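The crops confirm the geometry. In the vise crop the pin is the larger disc at (176,390) and the stud is at (201,222). The crank's black handle runs from (540,465) to (690,480) and is raised towards vise -x. The upper half's punch mark, at (265,377), is on its robot-side (-x) end. Next I'll work out the vise frame, crank angle and first move.

```bash
cat >> h.py <<'E'
from scipy.spatial.transform import Rotation as Rn
def delta(goal,yaw,s=None):
    s=s or ctrl.observe(); R=Rn.from_rotvec(s['orientation']).as_matrix()
    y0=np.arctan2(R[1,0],R[0,0]); t=-(yaw-y0); t=(t+np.pi)%(2*np.pi)-np.pi
    print('tcp',s['eef_pos'],'yaw',y0,'d',R.T@(np.array(goal)-s['eef_pos']),'turn',t,'f',s['contact_force'],'gap',s['finger_gap'],s['grasp_force'],'t',s['time'],'q',s['qpos'])
E
python3 - <<'E'
from h import *
np.set_printoptions(precision=4,suppress=True)
c=load('t0'); o=np.array([225,195]); 
f=lambda x,y:(o+(np.array([x,y])+.5)/7-.5)
pin=at(c,*f(176,390),.100);stud=at(c,*f(201,222),.095)
d=stud-pin;yaw=np.arctan2(d[1],d[0]);print('pin',pin,'stud',stud,np.hypot(*d[:2]),yaw)
def vis(yw):
    X=np.array([np.cos(yw),np.sin(yw)]);return X,np.array([-X[1],X[0]])
# lower rim
hsv=cv2.cvtColor(cv2.imread('pics/t0.png'),cv2.COLOR_BGR2HSV)
W=[];
for v in range(215,262):
  for u in range(238,275):
    W.append(at(c,u,v))
W=np.array(W);top=W[abs(W[:,2]-.089)<.004];r=cv2.minAreaRect((top[:,:2]*1000).astype(np.float32));print('rim',r,top.mean(0))
# jaw tops: pixel edges
for n,p in dict(fj1=(68,185),fj2=(38,398),fi1=(128,190),fi2=(105,408),br=(440,428)).items(): print(n,at(c,*f(*p),.082))
H=np.array([at(c,u,v) for v in range(255,272) for u in range(300,326) if c['pixels'][v,u].max()<45]);H=H[(H[:,2]>.06)]
print('handle',len(H),H.mean(0),np.percentile(H,[2,50,98],axis=0))
X,Y=vis(yaw);mid=(pin+stud)[:2]/2;org=mid-10e-3*Y;print('org',org)
q=(H[:,:2]-org);print('handle vise',np.median(q@X),np.percentile(q@Y,[2,50,98]))
E
```

```text
pin [0.5515 0.1389 0.1   ] stud [0.606  0.1309 0.095 ] 0.05511471879933836 -0.14639127582710115
rim ((577.5986938476562, 125.67831420898438), (82.22476196289062, 86.9546890258789), 89.42868041992188) [0.5768 0.1238 0.089 ]
fj1 [0.6196 0.1755 0.082 ]
fj2 [0.55   0.1856 0.082 ]
fi1 [0.6177 0.1558 0.082 ]
fi2 [0.5465 0.1637 0.082 ]
br [0.5386 0.0545 0.082 ]
handle 124 [ 0.5221 -0.0012  0.0973] [[ 0.5141 -0.0237  0.0925]
 [ 0.5213 -0.0012  0.0979]
 [ 0.5303  0.0213  0.0995]]
org [0.5773 0.125 ]
handle vise -0.03625273939974476 [-0.1553 -0.1329 -0.1105]
```

Run:
```python
from h import *
np.set_printoptions(precision=4,suppress=True)
delta([.5216,-.0025,.16],np.pi/2-.146)
```

```text
tcp [ 0.1563 -0.6565  0.2306] yaw 0.23381383749679024 d [ 0.5068 -0.5515  0.0712] turn -1.1909824892981065 f [ 0.0877  0.0673 -0.2139] gap 0.08551096156715658 0.0 t 0.1 q [-1.3748  0.1164  1.4422  0.      1.584  -0.0378]
```

Careful with the scale: turns go in shares of 180 degrees. That gives: -0.75 rad / 3.1416 = -0.2387.

Request:
carry_out([
  {"dx": 0.1,"dy": -0.11,"turn": -0.0796,"gripper": 0.7},
  {"dx": 0.2,"dy": -0.22,"turn": -0.1592,"gripper": 0.7},
  {"dx": 0.3,"dy": -0.33,"turn": -0.2387,"gripper": 0.7},
  {"dx": 0.4,"dy": -0.44,"turn": -0.3183,"gripper": 0.7},
  {"dx": 0.507,"dy": -0.5515,"dz": 0.03,"turn": -0.3791,"gripper": 0.7},
  {"dx": 0.507,"dy": -0.5515,"dz": 0.04,"turn": -0.3791,"gripper": 0.7},
  {"dx": 0.507,"dy": -0.5515,"dz": 0.05,"turn": -0.3791,"gripper": 0.7},
  {"dx": 0.507,"dy": -0.5515,"dz": 0.06,"turn": -0.3791,"gripper": 0.7},
  {"dx": 0.507,"dy": -0.5515,"dz": 0.07,"turn": -0.3791,"gripper": 0.7},
  {"dx": 0.507,"dy": -0.5515,"dz": 0.07,"turn": -0.3791,"gripper": 0.7},
])

```text
validation failed for argument at $.ro...
```

Run:
```python
from h import *
np.set_printoptions(precision=4,suppress=True)
delta([.5216,-.0025,.16],np.pi/2-.146)
```

```text
tcp [ 0.1563 -0.6565  0.2306] yaw 0.23381383749679024 d [ 0.5068 -0.5515  0.0712] turn -1.1909824892981065 f [ 0.0877  0.0673 -0.2139] gap 0.08551096156715658 0.0 t 0.1 q [-1.3748  0.1164  1.4422  0.      1.584  -0.0378]
```

The move was refused, probably because each row has to give every key. I'll supply all five.

Scaled: -1.191 rad / 3.1416 = -0.3791.

Request:
carry_out([
  {"gripper": 0.7,"dx": 0.1,"dy": -0.11,"dz": 0,"turn": -0.0796},
  {"gripper": 0.7,"dx": 0.2,"dy": -0.22,"dz": 0,"turn": -0.1592},
  {"gripper": 0.7,"dx": 0.3,"dy": -0.33,"dz": 0,"turn": -0.2387},
  {"gripper": 0.7,"dx": 0.4,"dy": -0.44,"dz": 0,"turn": -0.3183},
  {"gripper": 0.7,"dx": 0.507,"dy": -0.5515,"dz": 0.03,"turn": -0.3791},
  {"gripper": 0.7,"dx": 0.507,"dy": -0.5515,"dz": 0.04,"turn": -0.3791},
  {"gripper": 0.7,"dx": 0.507,"dy": -0.5515,"dz": 0.05,"turn": -0.3791},
  {"gripper": 0.7,"dx": 0.507,"dy": -0.5515,"dz": 0.06,"turn": -0.3791},
  {"gripper": 0.7,"dx": 0.507,"dy": -0.5515,"dz": 0.07,"turn": -0.3791},
  {"gripper": 0.7,"dx": 0.507,"dy": -0.5515,"dz": 0.07,"turn": -0.3791},
])

```text
time: 1.1
eef_pos: [0.3993, -0.2197, 0.1988]
orientation: [2.377, 2.053, 0.0]
contact_force: [1.9, -0.6, 0.9]
finger_gap: 0.0598
grasp_force: 0.0
```

Run:
```python
from h import *
np.set_printoptions(precision=4,suppress=True)
delta([.5216,-.0025,.16],np.pi/2-.146)
```

```text
tcp [ 0.3993 -0.2197  0.1988] yaw 1.4248868493651512 d [0.2327 0.0894 0.0388] turn 9.052257025476962e-05 f [ 1.8729 -0.5519  0.8526] gap 0.059770725625841015 0.0 t 1.1 q [-0.559  -0.3691  1.9341  0.      1.5762 -0.4131]
```

Request:
carry_out([
  {"gripper": 0.7,"dx": 0.233,"dy": 0.089,"dz": 0.039,"turn": 0},
  {"gripper": 0.7,"dx": 0.233,"dy": 0.089,"dz": 0.039,"turn": 0},
  {"gripper": 0.7,"dx": 0.233,"dy": 0.089,"dz": 0.039,"turn": 0},
  {"gripper": 0.7,"dx": 0.233,"dy": 0.089,"dz": 0.039,"turn": 0},
  {"gripper": 0.7,"dx": 0.233,"dy": 0.089,"dz": 0.039,"turn": 0},
  {"gripper": 0.7,"dx": 0.233,"dy": 0.089,"dz": 0.039,"turn": 0},
  {"gripper": 0.7,"dx": 0.233,"dy": 0.089,"dz": 0.039,"turn": 0},
  {"gripper": 0.7,"dx": 0.233,"dy": 0.089,"dz": 0.039,"turn": 0},
  {"gripper": 0.7,"dx": 0.233,"dy": 0.089,"dz": 0.039,"turn": 0},
])

```text
time: 2.0
eef_pos: [0.5206, -0.0052, 0.1604]
orientation: [2.379, 2.051, 0.0]
contact_force: [-0.0, 0.1, 0.6]
finger_gap: 0.0596
grasp_force: 0.0
```

Run:
```python
from h import *
np.set_printoptions(precision=4,suppress=True)
delta([.5216,-.0025,.069],np.pi/2-.146)
c=snap('wrist','w1');print(np.array(c['cam_to_world']))
H=[]
for v in range(0,480,2):
  for u in range(0,640,2):
    if c['pixels'][v,u].max()<50 and c['depth'][v,u]>0:
      p=at(c,u,v)
      if .07<p[2]<.115 and abs(p[0]-.522)<.03 and -.035<p[1]<.03: H.append(p)
H=np.array(H);print(len(H),np.percentile(H,[2,50,98],axis=0))
org=np.array([.5773,.125]);X=np.array([np.cos(.146),-np.sin(.146)]);Y=np.array([-X[1],X[0]])
q=H[:,:2]-org;print(np.percentile(q@X,[2,25,50,75,98]),np.percentile(q@Y,[2,50,98]))
```

```text
tcp [ 0.5206 -0.0052  0.1604] yaw 1.423243531786069 d [0.0028 0.0006 0.0914] turn -0.0015527950088278786 f [-0.0438  0.0837  0.6265] gap 0.05961693361287993 0.0 t 2.0 q [-0.0589 -0.1978  1.8609 -0.0002  1.478   0.0887]
[[ 0.9891 -0.1415 -0.0405  0.5294]
 [-0.1472 -0.9508 -0.2726  0.064 ]
 [ 0.0001  0.2756 -0.9613  0.3045]
 [ 0.      0.      0.      1.    ]]
418 [[ 0.5128 -0.0236  0.0959]
 [ 0.5207  0.      0.099 ]
 [ 0.5287  0.0209  0.1   ]]
[-0.0437 -0.0411 -0.0377 -0.0342 -0.0316] [-0.1556 -0.1317 -0.1104]
```

View pics/w1.png

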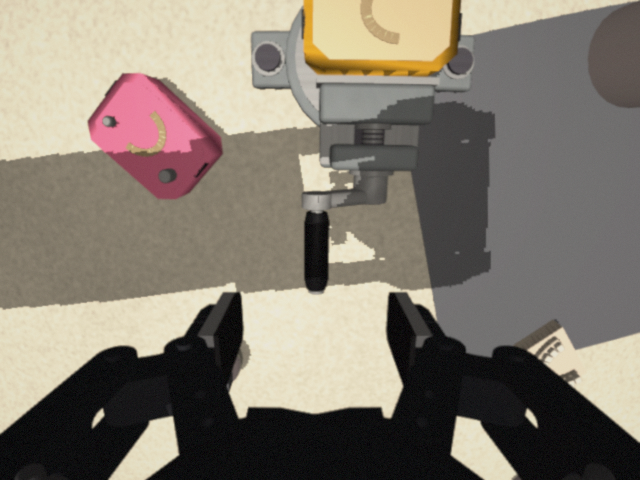

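The wrist view shows the black handle between (316,212) and (316,290), centred between the fingers and clear all round. Going down to grip it.

Request:
carry_out([
  {"gripper": 0.7,"dx": 0.002,"dy": 0,"dz": 0.045,"turn": 0},
  {"gripper": 0.7,"dx": 0.002,"dy": 0,"dz": 0.09,"turn": 0},
  {"gripper": 0.7,"dx": 0.002,"dy": 0,"dz": 0.09,"turn": 0},
  {"gripper": 0.0,"dx": 0.002,"dy": 0,"dz": 0.09,"turn": 0},
  {"gripper": 0.0,"dx": 0.002,"dy": 0,"dz": 0.09,"turn": 0},
  {"gripper": 0.0,"dx": 0.002,"dy": 0,"dz": 0.09,"turn": 0},
  {"gripper": 0.0,"dx": 0.002,"dy": 0,"dz": 0.09,"turn": 0},
  {"gripper": 0.0,"dx": 0.002,"dy": 0,"dz": 0.09,"turn": 0},
], newtons=40)

```text
time: 2.85
eef_pos: [0.5214, -0.0022, 0.0712]
orientation: [2.377, 2.053, 0.001]
contact_force: [-4.8, -1.5, 4.0]
finger_gap: 0.0141
grasp_force: 39.0
```

Run:
```python
from h import *
np.set_printoptions(precision=4,suppress=True)
delta([.5216,-.0025,.069],np.pi/2-.146)
for a0 in(-1.0,-1.08,-1.16):
  for a in np.arange(-.8,2.3,.2): print(a0,round(a,2),'dX',.04*(np.sin(a)-np.sin(a0)),'dz',-.04*(np.cos(a)-np.cos(a0)))
```

```text
tcp [ 0.5214 -0.0022  0.0712] yaw 1.4247336723314536 d [-0.0003  0.0002  0.0022] turn -6.265446344322356e-05 f [-4.7647 -1.4794  3.9749] gap 0.014056500507408375 38.95548105239868 t 2.85 q [-0.053  -0.1316  1.9526 -0.0002  1.3196  0.0931]
-1.0 -0.8 dX 0.004964595756334948 dz -0.006256176139161025
-1.0 -0.6 dX 0.011073140456514441 dz -0.011401332361661538
-1.0 -0.4 dX 0.018082105699969837 dz -0.01523034752538981
-1.0 -0.2 dX 0.025712066160513407 dz -0.017590570878924076
-1.0 -0.0 dX 0.03365883939231585 dz -0.01838790776527441
-1.0 0.2 dX 0.0416056126241183 dz -0.01759057087892408
-1.0 0.4 dX 0.049235573084661866 dz -0.015230347525389818
-1.0 0.6 dX 0.056244538328117266 dz -0.011401332361661552
-1.0 0.8 dX 0.06235308302829676 dz -0.006256176139161038
-1.0 1.0 dX 0.06731767878463171 dz -1.3322676295501878e-17
-1.0 1.2 dX 0.0709404028310049 dz 0.00711778205565863
-1.0 1.4 dX 0.07307682859185427 dz 0.014813406518715924
-1.0 1.6 dX 0.07364178351397607 dz 0.022780073126777118
-1.0 1.8 dX 0.07261274462744367 dz 0.030700176022449056
-1.0 2.0 dX 0.07003073646534314 dz 0.03825796569661127
-1.0 
[... 1197 characters left out ...]
908193739874
-1.16 -0.0 dX 0.036672124350870666 dz -0.024026418823749073
-1.16 0.2 dX 0.044618897582673116 dz -0.02322908193739874
-1.16 0.4 dX 0.05224885804321668 dz -0.020868858583864478
-1.16 0.6 dX 0.05925782328667207 dz -0.017039843420136213
-1.16 0.8 dX 0.06536636798685157 dz -0.0118946871976357
-1.16 1.0 dX 0.07033096374318654 dz -0.005638511058474675
-1.16 1.2 dX 0.07395368778955973 dz 0.001479270997183968
-1.16 1.4 dX 0.07609011355040908 dz 0.009174895460241262
-1.16 1.6 dX 0.07665506847253088 dz 0.017141562068302453
-1.16 1.8 dX 0.07562602958599848 dz 0.025061664963974394
-1.16 2.0 dX 0.07304402142389796 dz 0.032619454638136605
-1.16 2.2 dX 0.0690119805036543 dz 0.03951362586646473
```

Request:
carry_out([
  {"gripper": 0.0,"dx": 0,"dy": 0.0031,"dz": -0.005,"turn": 0},
  {"gripper": 0.0,"dx": 0,"dy": 0.0066,"dz": -0.009,"turn": 0},
  {"gripper": 0.0,"dx": 0,"dy": 0.0127,"dz": -0.0142,"turn": 0},
  {"gripper": 0.0,"dx": 0,"dy": 0.0197,"dz": -0.018,"turn": 0},
  {"gripper": 0.0,"dx": 0,"dy": 0.0273,"dz": -0.0203,"turn": 0},
  {"gripper": 0.0,"dx": 0,"dy": 0.0353,"dz": -0.0211,"turn": 0},
  {"gripper": 0.0,"dx": 0,"dy": 0.0353,"dz": -0.0211,"turn": 0},
])

```text
time: 3.55
eef_pos: [0.5569, -0.0076, 0.0915]
orientation: [2.377, 2.053, 0.0]
contact_force: [2.2, -4.6, 1.9]
finger_gap: 0.0134
grasp_force: 39.4
```

Run:
```python
from h import *
np.set_printoptions(precision=4,suppress=True)
delta([.5216,-.0025,.069],np.pi/2-.146)
```

```text
tcp [ 0.5569 -0.0076  0.0915] yaw 1.4245851860323508 d [-0.     -0.0357  0.0225] turn -0.00021114076254580283 f [ 2.2375 -4.571   1.9211] gap 0.013399576128076688 39.44359838962555 t 3.55 q [-0.0592 -0.0683  1.8594 -0.0007  1.3496  0.0872]
```

Request:
carry_out([
  {"gripper": 0.0,"dx": 0,"dy": 0.0079,"dz": 0.0008,"turn": 0},
  {"gripper": 0.0,"dx": 0,"dy": 0.0156,"dz": 0.0032,"turn": 0},
  {"gripper": 0.0,"dx": 0,"dy": 0.0226,"dz": 0.007,"turn": 0},
  {"gripper": 0.0,"dx": 0,"dy": 0.0287,"dz": 0.0121,"turn": 0},
  {"gripper": 0.0,"dx": 0,"dy": 0.0337,"dz": 0.0184,"turn": 0},
  {"gripper": 0.0,"dx": 0,"dy": 0.0357,"dz": 0.0218,"turn": 0},
  {"gripper": 0.0,"dx": 0,"dy": 0.0373,"dz": 0.0255,"turn": 0},
  {"gripper": 0.0,"dx": 0,"dy": 0.0373,"dz": 0.0255,"turn": 0},
])

```text
time: 4.35
eef_pos: [0.5929, -0.0132, 0.0653]
orientation: [2.377, 2.053, -0.001]
contact_force: [0.7, -7.5, -2.9]
finger_gap: 0.0134
grasp_force: 39.1
```

Run:
```python
from h import *
np.set_printoptions(precision=4,suppress=True)
delta([.5216,-.0025,.069],np.pi/2-.146)
```

```text
tcp [ 0.5929 -0.0132  0.0653] yaw 1.4246484517766516 d [ 0.0002 -0.0721 -0.0037] turn -0.00014787501824509164 f [ 0.6791 -7.5355 -2.883 ] gap 0.013361563636860719 39.098371267318726 t 4.35 q [-0.0647  0.034   1.8035 -0.0011  1.3042  0.0817]
```

Request:
carry_out([
  {"gripper": 0.0,"dx": 0,"dy": 0.0013,"dz": 0.0038,"turn": 0},
  {"gripper": 0.0,"dx": 0,"dy": 0.0021,"dz": 0.0077,"turn": 0},
  {"gripper": 0.0,"dx": 0,"dy": 0.0026,"dz": 0.0117,"turn": 0},
  {"gripper": 0.0,"dx": 0,"dy": 0.0027,"dz": 0.0157,"turn": 0},
  {"gripper": 0.0,"dx": 0,"dy": 0.0024,"dz": 0.0196,"turn": 0},
  {"gripper": 0.0,"dx": 0,"dy": 0.0024,"dz": 0.0196,"turn": 0},
])

```text
time: 4.95
eef_pos: [0.5951, -0.0135, 0.0464]
orientation: [2.377, 2.053, -0.001]
contact_force: [-5.6, -6.8, 4.7]
finger_gap: 0.0136
grasp_force: 39.8
```

Request:
carry_out([
  {"gripper": 0.0,"dx": 0,"dy": -0.0007,"dz": 0.0039,"turn": 0},
  {"gripper": 0.0,"dx": 0,"dy": -0.0018,"dz": 0.0078,"turn": 0},
  {"gripper": 0.0,"dx": 0,"dy": -0.0018,"dz": 0.0078,"turn": 0},
])

```text
time: 5.25
eef_pos: [0.5935, -0.0132, 0.0391]
orientation: [2.377, 2.053, -0.0]
contact_force: [-6.1, -5.4, 8.2]
finger_gap: 0.0136
grasp_force: 40.1
```

Run:
```python
from h import *
np.set_printoptions(precision=4,suppress=True)
delta([.5216,-.0025,.069],np.pi/2-.146)
```

```text
tcp [ 0.5935 -0.0132  0.0391] yaw 1.424743042093401 d [ 0.0001 -0.0727 -0.0299] turn -5.328470149557063e-05 f [-6.1281 -5.4216  8.165 ] gap 0.013604516807669019 40.14239430427551 t 5.25 q [-0.0647  0.0599  1.8226 -0.001   1.2585  0.0816]
```

Request:
carry_out([
  {"gripper": 0.0,"dx": 0,"dy": -0.0015,"dz": 0.0037,"turn": 0},
  {"gripper": 0.0,"dx": 0,"dy": -0.0033,"dz": 0.0073,"turn": 0},
  {"gripper": 0.0,"dx": 0,"dy": -0.0033,"dz": 0.0073,"turn": 0},
  {"gripper": 0.0,"dx": 0,"dy": -0.0033,"dz": 0.0073,"turn": 0},
])

```text
time: 5.65
eef_pos: [0.5908, -0.0128, 0.0325]
orientation: [2.376, 2.052, 0.001]
contact_force: [-4.6, -5.7, 12.4]
finger_gap: 0.0135
grasp_force: 40.5
```

Run:
```python
from h import *
np.set_printoptions(precision=4,suppress=True)
delta([.5216,-.0025,.069],np.pi/2-.146)
```

```text
tcp [ 0.5908 -0.0128  0.0325] yaw 1.4246779710456487 d [ 0.     -0.0699 -0.0366] turn -0.00011835574924790038 f [-4.5691 -5.6956 12.4106] gap 0.013530083033047044 40.51008403301239 t 5.65 q [-0.0643  0.0599  1.8342 -0.001   1.2455  0.0821]
```

The resistance has climbed steadily to about 13 N at the handle, so the jaw is tight. I'll release the handle and rise.

Request:
carry_out([
  {"gripper": 0.6,"dx": 0,"dy": 0,"dz": 0,"turn": 0},
  {"gripper": 0.6,"dx": 0,"dy": 0,"dz": 0,"turn": 0},
  {"gripper": 0.6,"dx": 0,"dy": 0,"dz": 0,"turn": 0},
  {"gripper": 0.6,"dx": 0,"dy": 0,"dz": -0.05,"turn": 0},
  {"gripper": 0.8,"dx": 0,"dy": 0,"dz": -0.1,"turn": 0},
  {"gripper": 1.0,"dx": 0,"dy": 0,"dz": -0.15,"turn": 0},
  {"gripper": 1.0,"dx": 0,"dy": 0,"dz": -0.2,"turn": 0},
  {"gripper": 1.0,"dx": 0,"dy": 0,"dz": -0.2,"turn": 0},
  {"gripper": 1.0,"dx": 0,"dy": 0,"dz": -0.2,"turn": 0},
])

```text
time: 6.55
eef_pos: [0.5905, -0.0121, 0.2318]
orientation: [2.377, 2.053, 0.002]
contact_force: [-0.8, 0.3, -0.8]
finger_gap: 0.0853
grasp_force: 0.0
```

Run:
```python
from h import *
np.set_printoptions(precision=4,suppress=True)
delta([.5543,-.252,.19],.3)
w=snap('wrist','w2')
# refine upper pose by rendering fit: orange at top height
c=load('t0')
im=cv2.cvtColor(cv2.imread('pics/t0.png'),cv2.COLOR_BGR2HSV)
print('punch',at(c,380+(265.5)/7-.5,210+(377.5)/7-.5,.034))
```

```text
tcp [ 0.5905 -0.0121  0.2318] yaw 1.4249763312620016 d [-0.2426 -0.0011  0.0417] turn 1.1249763312620011 f [-0.7575  0.3488 -0.8259] gap 0.08528087046066686 0.0 t 6.55 q [-0.0638 -0.0687  1.6287  0.0002  1.5798  0.0821]
punch [ 0.5171 -0.2534  0.034 ]
```

View pics/w2.png

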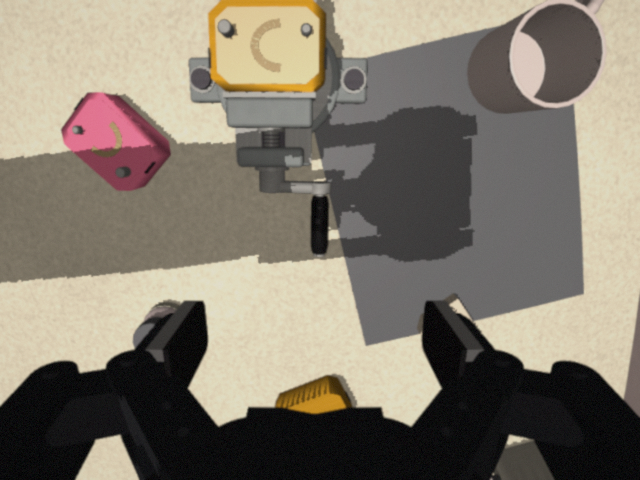

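The jaw now sits flush against the lower half. The pin shows at (226,27), the stud at (307,30) and the handle at (319,223), low. Moving over the upper half.

Scaled: 1.125 rad / 3.1416 = 0.3581.

Request:
carry_out([
  {"gripper": 1.0,"dx": -0.04,"dy": 0,"dz": 0,"turn": 0.0446},
  {"gripper": 1.0,"dx": -0.08,"dy": 0,"dz": 0,"turn": 0.0891},
  {"gripper": 1.0,"dx": -0.12,"dy": -0.001,"dz": 0,"turn": 0.1337},
  {"gripper": 1.0,"dx": -0.16,"dy": -0.001,"dz": 0.01,"turn": 0.1783},
  {"gripper": 1.0,"dx": -0.2,"dy": -0.001,"dz": 0.02,"turn": 0.2228},
  {"gripper": 1.0,"dx": -0.24,"dy": -0.001,"dz": 0.03,"turn": 0.2674},
  {"gripper": 1.0,"dx": -0.2425,"dy": -0.001,"dz": 0.042,"turn": 0.3119},
  {"gripper": 1.0,"dx": -0.2425,"dy": -0.001,"dz": 0.042,"turn": 0.3581},
  {"gripper": 1.0,"dx": -0.2425,"dy": -0.001,"dz": 0.042,"turn": 0.3581},
  {"gripper": 1.0,"dx": -0.2425,"dy": -0.001,"dz": 0.042,"turn": 0.3581},
])

```text
time: 7.6
eef_pos: [0.5538, -0.2517, 0.1879]
orientation: [-3.104, -0.476, 0.002]
contact_force: [0.1, -0.2, 0.2]
finger_gap: 0.0856
grasp_force: 0.0
```

Run:
```python
from h import *
np.set_printoptions(precision=4,suppress=True)
w2=load('w2')
p=at(w2,226,25,.1);s=at(w2,307,29,.095);d=s-p;print('pin/stud wrist',p,s,np.hypot(*d[:2]),np.arctan2(d[1],d[0]))
w=snap('wrist','w3')
hsv=cv2.cvtColor(cv2.imread('pics/w3.png'),cv2.COLOR_BGR2HSV);m=cv2.inRange(hsv,(8,120,60),(30,255,255))
P=np.array([at(w,u,v) for v,u in np.argwhere(m>0)[::3] if w['depth'][v,u]>0])
t=P[(abs(P[:,2]-.034)<.004)&(np.hypot(P[:,0]-.554,P[:,1]+.252)<.07)]
print(len(t),np.median(t,axis=0),cv2.minAreaRect((t[:,:2]*1000).astype(np.float32)))
delta([.5543,-.252,.19],.3)
```

```text
pin/stud wrist [0.5504 0.1406 0.1   ] [0.6051 0.1307 0.095 ] 0.05554996685582957 -0.17899951274886405
2347 [ 0.5552 -0.2525  0.0356] ((552.9496459960938, -253.47860717773438), (84.27542114257812, 61.5890998840332), 16.333255767822266)
tcp [ 0.5539 -0.2517  0.1883] yaw 0.30442741043958793 d [ 0.0002  0.0004 -0.0017] turn 0.004427410439587831 f [-0.4474 -0.1441  0.1295] gap 0.08565067737253232 0.0 t 7.65 q [-0.4684 -0.013   1.6451  0.0001  1.5105  0.798 ]
```

View pics/w3.png

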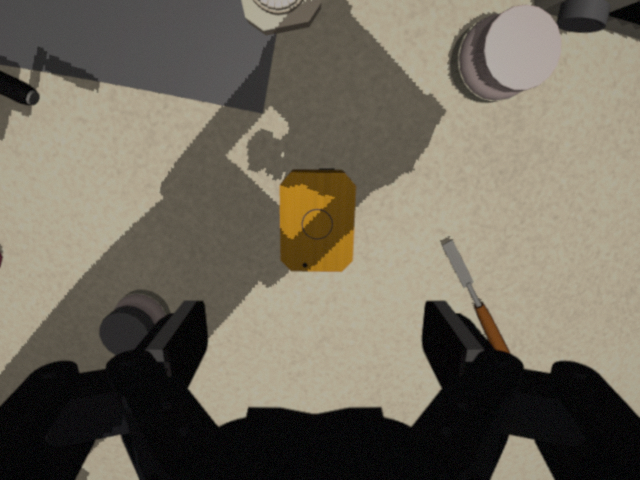

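The upper half is upright and lined up with the tool, with its punch mark at (305,265) near the robot-side end. The flank sides are free: the knife tip is at (445,240) and the small jar at (140,320). Going down to grip.

Scaled: 0.004 rad / 3.1416 = 0.0013.

Request:
carry_out([
  {"gripper": 1.0,"dx": -0.001,"dy": 0.001,"dz": 0.05,"turn": 0.0013},
  {"gripper": 1.0,"dx": -0.001,"dy": 0.001,"dz": 0.1,"turn": 0.0013},
  {"gripper": 1.0,"dx": -0.001,"dy": 0.001,"dz": 0.14,"turn": 0.0013},
  {"gripper": 1.0,"dx": -0.001,"dy": 0.001,"dz": 0.17,"turn": 0.0013},
  {"gripper": 1.0,"dx": -0.001,"dy": 0.001,"dz": 0.187,"turn": 0.0013},
  {"gripper": 1.0,"dx": -0.001,"dy": 0.001,"dz": 0.187,"turn": 0.0013},
  {"gripper": 0.0,"dx": -0.001,"dy": 0.001,"dz": 0.187,"turn": 0.0013},
  {"gripper": 0.0,"dx": -0.001,"dy": 0.001,"dz": 0.187,"turn": 0.0013},
  {"gripper": 0.0,"dx": -0.001,"dy": 0.001,"dz": 0.187,"turn": 0.0013},
  {"gripper": 0.0,"dx": -0.001,"dy": 0.001,"dz": 0.187,"turn": 0.0013},
], newtons=80)

```text
time: 8.65
eef_pos: [0.5545, -0.2537, 0.0045]
orientation: [3.105, 0.463, 0.004]
contact_force: [-0.3, 1.3, 8.3]
finger_gap: 0.0607
grasp_force: 89.0
```

Run:
```python
from h import *
np.set_printoptions(precision=4,suppress=True)
delta([.5543,-.252,.19],.3)
```

```text
tcp [ 0.5545 -0.2537  0.0045] yaw 0.29623098054462277 d [ 0.0007 -0.0013 -0.1855] turn -0.0037690194553769985 f [-0.2776  1.3327  8.3151] gap 0.06073736782539603 88.99387322366238 t 8.65 q [-0.471   0.1285  1.8106  0.0002  1.1991  0.8035]
```

Request:
carry_out([
  {"gripper": 0.0,"dx": 0,"dy": 0,"dz": -0.03,"turn": 0},
  {"gripper": 0.0,"dx": 0,"dy": 0,"dz": -0.07,"turn": 0},
  {"gripper": 0.0,"dx": 0,"dy": 0,"dz": -0.12,"turn": 0},
  {"gripper": 0.0,"dx": 0,"dy": 0,"dz": -0.17,"turn": 0},
  {"gripper": 0.0,"dx": 0,"dy": 0,"dz": -0.19,"turn": 0},
  {"gripper": 0.0,"dx": 0,"dy": 0,"dz": -0.19,"turn": 0},
  {"gripper": 0.0,"dx": 0,"dy": 0,"dz": -0.19,"turn": 0},
])

```text
time: 9.35
eef_pos: [0.5531, -0.2531, 0.1912]
orientation: [-3.107, -0.463, 0.0]
contact_force: [-1.0, -0.3, -5.3]
finger_gap: 0.0608
grasp_force: 90.3
```

Run:
```python
from h import *
np.set_printoptions(precision=4,suppress=True)
w=snap('wrist','w4'); s=ctrl.observe()
R=Rn.from_rotvec(s['orientation']).as_matrix()
hsv=cv2.cvtColor(cv2.imread('pics/w4.png'),cv2.COLOR_BGR2HSV);m=cv2.inRange(hsv,(8,120,40),(30,255,255))
ix=np.argwhere(m>0)[::3]
Q=np.array([[*(R.T@(at(w,u,v)-s['eef_pos'])),u,v] for v,u in ix if w['depth'][v,u]>0])
Q=Q[np.hypot(Q[:,0],Q[:,1])<.08]
print(len(Q),np.percentile(Q,[1,10,50,90,99],axis=0))
t=Q[abs(Q[:,2]-np.median(Q[:,2]))<.004]; print(cv2.minAreaRect((t[:,:2]*1000).astype(np.float32)),np.percentile(t[:,2],[5,50,95]),t[:,:3].max(0),t[:,:3].min(0))
delta([.5543,-.252,.19],.3)
```

```text
11273 [[ -0.0284  -0.0303  -0.0333 227.     212.    ]
 [ -0.0199  -0.0241  -0.0326 245.     235.    ]
 [  0.0121  -0.0004  -0.0321 314.     310.    ]
 [  0.0385   0.0234  -0.0317 383.     390.    ]
 [  0.041    0.0297  -0.007  402.     409.    ]]
((4.191127777099609, -0.17890357971191406), (62.467472076416016, 74.00293731689453), 89.9445571899414) [-0.0328 -0.0321 -0.0317] [ 0.0412  0.031  -0.0281] [-0.0328 -0.0314 -0.0358]
tcp [ 0.5527 -0.253   0.1901] yaw 0.2959123753656603 d [ 0.0018 -0.0005  0.0001] turn -0.004087624634339537 f [ 1.3198  0.4037 -5.8005] gap 0.060638865192842645 90.29027245938778 t 9.4 q [-0.4712 -0.0142  1.6433 -0.      1.5146  0.8037]
```

View pics/w4.png

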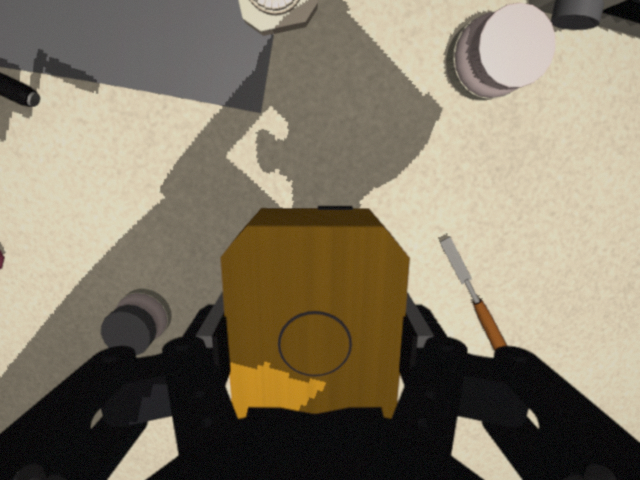

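The upper half is held square and centred: disc at (315,343), far end edge at row 225. Next I'll carry it to a spot just short of the vise, where the wrist camera can see the pin and stud.

Scaled: 0.442 rad / 3.1416 = 0.1407.

Request:
carry_out([
  {"gripper": 0.0,"dx": 0.004,"dy": -0.04,"dz": 0,"turn": 0.0159},
  {"gripper": 0.0,"dx": 0.008,"dy": -0.08,"dz": 0,"turn": 0.0318},
  {"gripper": 0.0,"dx": 0.012,"dy": -0.12,"dz": 0,"turn": 0.0477},
  {"gripper": 0.0,"dx": 0.016,"dy": -0.16,"dz": 0,"turn": 0.0637},
  {"gripper": 0.0,"dx": 0.02,"dy": -0.2,"dz": 0,"turn": 0.0796},
  {"gripper": 0.0,"dx": 0.025,"dy": -0.24,"dz": 0,"turn": 0.0955},
  {"gripper": 0.0,"dx": 0.03,"dy": -0.28,"dz": 0,"turn": 0.1114},
  {"gripper": 0.0,"dx": 0.034,"dy": -0.32,"dz": 0,"turn": 0.1273},
  {"gripper": 0.0,"dx": 0.038,"dy": -0.36,"dz": 0,"turn": 0.1407},
  {"gripper": 0.0,"dx": 0.0415,"dy": -0.4,"dz": 0,"turn": 0.1407},
])

```text
time: 10.4
eef_pos: [0.4752, 0.1428, 0.1898]
orientation: [3.132, -0.232, -0.004]
contact_force: [0.6, 0.3, -5.6]
finger_gap: 0.0601
grasp_force: 90.2
```

Request:
carry_out([
  {"gripper": 0.0,"dx": 0,"dy": 0,"dz": 0,"turn": 0},
  {"gripper": 0.0,"dx": 0,"dy": 0,"dz": 0,"turn": 0},
  {"gripper": 0.0,"dx": 0,"dy": 0,"dz": 0,"turn": 0},
])

```text
time: 10.7
eef_pos: [0.4763, 0.1409, 0.1907]
orientation: [3.132, -0.23, -0.003]
contact_force: [0.4, -0.6, -4.9]
finger_gap: 0.0605
grasp_force: 90.6
```

Run:
```python
from h import *
np.set_printoptions(precision=4,suppress=True)
delta([.475,.145,.19],-.146)
w=snap('wrist','w5'); t=snap('top','t5')
print(proj(w,[[.551,.1395,.1],[.6055,.131,.095],[.5776,.1255,.088]]))
```

```text
tcp [0.4763 0.1409 0.1907] yaw -0.1464296739743305 d [-0.0018 -0.0039  0.0007] turn -0.00042967397433057997 f [ 0.3527 -0.5843 -4.8828] gap 0.060496749198961725 90.58881282806396 t 10.7 q [ 0.2364 -0.2662  1.8681 -0.0003  1.5415  1.9536]
[[298.3635 126.9971]
 [298.6034  32.1142]
 [314.5582  80.9556]]
```

View pics/w5.png

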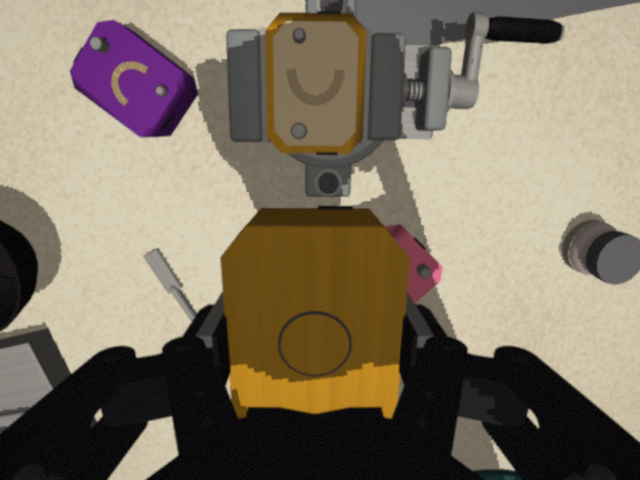

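The pin shows at (299,130) and the stud at (299,35), with the flask in line with the held half. I'll refine those centres in code, since the picture allowance is used up.

Run:
```python
from h import *
np.set_printoptions(precision=4,suppress=True)
w=load('w5');t=load('t5')
s=ctrl.observe();R=Rn.from_rotvec(s['orientation']).as_matrix();tc=s['eef_pos']
def blob(c,u,v,r,z):
    roi=c['pixels'][v-r:v+r+1,u-r:u+r+1].astype(np.uint8)
    S=cv2.cvtColor(roi,cv2.COLOR_RGB2HSV)[:,:,1]
    th,m=cv2.threshold(S,0,255,cv2.THRESH_BINARY_INV+cv2.THRESH_OTSU)
    n,_,st,ce=cv2.connectedComponentsWithStats(m)
    k=1+np.argmin(np.hypot(*(ce[1:]-r).T)); x,y=ce[k]+[u-r,v-r]
    P=at(c,x,y,z);print((round(x,1),round(y,1)),'area',st[k],'world',P,'tool',R.T@(P-tc));return P
p=blob(w,299,131,13,.1);q=blob(w,299,35,13,.095);d=q-p;print(np.hypot(*d[:2]),np.arctan2(d[1],d[0]))
p=blob(t,250,251,5,.1);q=blob(t,254,227,5,.095);d=q-p;print(np.hypot(*d[:2]),np.arctan2(d[1],d[0]))
# lower half top rim by colour (brass) and depth at z=.088
X=np.array([np.cos(.146),-np.sin(.146)]);
A=np.array([[u,v,*at(w,u,v)] for v in range(5,165) for u in range(250,380) if w['depth'][v,u]>0])
b=A[(A[:,4]>.085)&(A[:,4]<.0915)];r=cv2.minAreaRect((b[:,2:4]*1000).astype(np.float32));print('lower',r,b[:,4].mean())
# disc centre of held
P=at(w,315,343.5,tc[2]+.032);print('disc tool',R.T@(P-tc))
hsv=cv2.cvtColor(w['pixels'],cv2.COLOR_RGB2HSV);m=cv2.inRange(hsv,(8,120,30),(30,255,255))
Q=np.array([R.T@(at(w,u,v)-tc) for v,u in np.argwhere(m>0)[::2] if v>200 and w['depth'][v,u]>0])
for z0 in(-.034,-.032):
  z=Q[abs(Q[:,2]+.032)<.003];print('held',np.percentile(z,[.5,50,99.5],axis=0));break
print(np.percentile(Q[:,2],[1,99]))
```

```text
(np.float64(298.4), np.float64(130.4)) area [  5   5  15  16 178] world [0.549  0.1398 0.1   ] tool [ 0.0719 -0.0099  0.0913]
(np.float64(298.8), np.float64(35.2)) area [  7   6  12  15 137] world [0.6038 0.1312 0.095 ] tool [ 0.1273 -0.0094  0.0962]
0.05546281903373062 -0.15601264376165683
(np.float64(248.9), np.float64(249.0)) area [ 0  0 11  9 67] world [0.5544 0.1407 0.1   ] tool [ 0.0771 -0.0116  0.0912]
(np.float64(254.0), np.float64(227.6)) area [  0   1  11  10 107] world [0.6029 0.1294 0.095 ] tool [ 0.1267 -0.0075  0.0962]
0.04982972527129137 -0.2283360673046991
lower ((574.3668823242188, 121.37541198730469), (73.33523559570312, 85.8255615234375), 83.76998901367188) 0.08946602172505515
disc tool [-0.0005  0.0002 -0.032 ]
held [[-0.0304 -0.0304 -0.0315]
 [ 0.0094 -0.0002 -0.0304]
 [ 0.0402  0.0303 -0.0297]]
[-0.0733 -0.0042]
```

Scaled: 0.004 rad / 3.1416 = 0.0013.

Request:
carry_out([
  {"gripper": 0.0,"dx": 0.04,"dy": 0.0006,"dz": 0,"turn": 0.0013},
  {"gripper": 0.0,"dx": 0.08,"dy": 0.0006,"dz": 0,"turn": 0.0013},
  {"gripper": 0.0,"dx": 0.0946,"dy": 0.0006,"dz": 0.02,"turn": 0.0013},
  {"gripper": 0.0,"dx": 0.0946,"dy": 0.0006,"dz": 0.05,"turn": 0.0013},
  {"gripper": 0.0,"dx": 0.0946,"dy": 0.0006,"dz": 0.07,"turn": 0.0013},
  {"gripper": 0.0,"dx": 0.0946,"dy": 0.0006,"dz": 0.079,"turn": 0.0013},
  {"gripper": 0.0,"dx": 0.0946,"dy": 0.0006,"dz": 0.079,"turn": 0.0013},
  {"gripper": 0.0,"dx": 0.0946,"dy": 0.0006,"dz": 0.079,"turn": 0.0013},
])

```text
time: 11.6
eef_pos: [0.5704, 0.1268, 0.1141]
orientation: [-3.132, 0.236, -0.002]
contact_force: [0.5, -0.4, -4.5]
finger_gap: 0.0605
grasp_force: 90.5
```

Run:
```python
from h import *
np.set_printoptions(precision=4,suppress=True)
s=ctrl.observe()
x=np.array([.4763,.1409,.1907]);a=-.1464
X=np.array([np.cos(a),np.sin(a),0]);Y=np.array([np.sin(a),-np.cos(a),0])
g=x+.0946*X+.0006*Y;g[2]=.1117
delta(g,-.15)
```

```text
tcp [0.5704 0.1268 0.1141] yaw -0.15068551475133288 d [-0.0006  0.0004  0.0024] turn -0.0006855147513329385 f [ 0.5385 -0.3648 -4.4643] gap 0.060540469843051226 90.46406608074903 t 11.6 q [ 0.1752 -0.0251  1.7796 -0.      1.386   1.8966]
```

Request:
carry_out([
  {"gripper": 0.0,"dx": 0,"dy": 0,"dz": 0.003,"turn": 0},
  {"gripper": 0.0,"dx": 0,"dy": 0,"dz": 0.006,"turn": 0},
  {"gripper": 0.0,"dx": 0,"dy": 0,"dz": 0.006,"turn": 0},
  {"gripper": 0.0,"dx": 0,"dy": 0,"dz": 0.006,"turn": 0},
])

```text
time: 12.0
eef_pos: [0.57, 0.1271, 0.1072]
orientation: [-3.133, 0.236, -0.0]
contact_force: [0.7, -0.6, -5.4]
finger_gap: 0.0607
grasp_force: 90.5
```

Request:
carry_out([
  {"gripper": 0.0,"dx": 0,"dy": 0,"dz": 0.001,"turn": 0},
  {"gripper": 0.0,"dx": 0,"dy": 0,"dz": 0.002,"turn": 0},
  {"gripper": 0.0,"dx": 0,"dy": 0,"dz": 0.002,"turn": 0},
])

```text
time: 12.3
eef_pos: [0.5699, 0.1271, 0.1048]
orientation: [3.133, -0.236, -0.0]
contact_force: [0.2, 0.2, -5.6]
finger_gap: 0.0608
grasp_force: 90.5
```

Request:
carry_out([
  {"gripper": 0.0,"dx": 0,"dy": 0,"dz": 0.001,"turn": 0},
  {"gripper": 0.0,"dx": 0,"dy": 0,"dz": 0.002,"turn": 0},
  {"gripper": 0.0,"dx": 0,"dy": 0,"dz": 0.002,"turn": 0},
])

```text
time: 12.6
eef_pos: [0.5702, 0.1271, 0.1041]
orientation: [-3.133, 0.236, -0.001]
contact_force: [-4.0, -0.8, 7.4]
finger_gap: 0.0605
grasp_force: 92.4
```

Contact at TCP z of 0.104, so the underside is at about 0.0996, which matches the pin tip. I'll ease off slightly and slide towards +x in small steps, watching for the drop.

Request:
carry_out([
  {"gripper": 0.0,"dx": 0,"dy": 0,"dz": -0.0003,"turn": 0},
  {"gripper": 0.0,"dx": 0,"dy": 0,"dz": -0.0003,"turn": 0},
  {"gripper": 0.0,"dx": 0.001,"dy": 0,"dz": -0.0003,"turn": 0},
  {"gripper": 0.0,"dx": 0.002,"dy": 0,"dz": -0.0003,"turn": 0},
  {"gripper": 0.0,"dx": 0.002,"dy": 0,"dz": -0.0003,"turn": 0},
])

```text
time: 13.1
eef_pos: [0.572, 0.1271, 0.104]
orientation: [-3.132, 0.236, -0.0]
contact_force: [-5.1, -0.0, 5.9]
finger_gap: 0.0604
grasp_force: 91.9
```

Request:
carry_out([
  {"gripper": 0.0,"dx": 0.001,"dy": 0,"dz": 0,"turn": 0},
  {"gripper": 0.0,"dx": 0.002,"dy": 0,"dz": 0,"turn": 0},
  {"gripper": 0.0,"dx": 0.002,"dy": 0,"dz": 0,"turn": 0},
])

```text
time: 13.4
eef_pos: [0.5741, 0.1267, 0.1038]
orientation: [-3.132, 0.236, -0.001]
contact_force: [-1.5, 1.4, 3.2]
finger_gap: 0.0606
grasp_force: 91.7
```

Request:
carry_out([
  {"gripper": 0.0,"dx": 0.0005,"dy": 0,"dz": 0.0003,"turn": 0},
  {"gripper": 0.0,"dx": 0.001,"dy": 0,"dz": 0.0003,"turn": 0},
  {"gripper": 0.0,"dx": 0.001,"dy": 0,"dz": 0.0003,"turn": 0},
])

```text
time: 13.7
eef_pos: [0.5749, 0.1262, 0.1024]
orientation: [3.132, -0.236, -0.0]
contact_force: [2.0, -0.3, -4.6]
finger_gap: 0.0605
grasp_force: 90.5
```

Request:
carry_out([
  {"gripper": 0.0,"dx": 0.0005,"dy": 0,"dz": 0,"turn": 0},
  {"gripper": 0.0,"dx": 0.001,"dy": 0,"dz": 0,"turn": 0},
  {"gripper": 0.0,"dx": 0.001,"dy": 0,"dz": 0,"turn": 0},
])

```text
time: 14.0
eef_pos: [0.5759, 0.1262, 0.1028]
orientation: [3.133, -0.236, -0.0]
contact_force: [-0.4, 0.1, -5.1]
finger_gap: 0.0601
grasp_force: 90.5
```

The half dropped at x of about 0.5745, which puts the hole centre near 0.5767. Moving a touch further, then down.

Request:
carry_out([
  {"gripper": 0.0,"dx": 0.0006,"dy": 0,"dz": 0.001,"turn": 0},
  {"gripper": 0.0,"dx": 0.0006,"dy": 0,"dz": 0.002,"turn": 0},
  {"gripper": 0.0,"dx": 0.0006,"dy": 0,"dz": 0.003,"turn": 0},
  {"gripper": 0.0,"dx": 0.0006,"dy": 0,"dz": 0.003,"turn": 0},
])

```text
time: 14.4
eef_pos: [0.5764, 0.1261, 0.0998]
orientation: [3.133, -0.236, -0.0]
contact_force: [0.2, 0.1, -5.1]
finger_gap: 0.0604
grasp_force: 90.5
```

Request:
carry_out([
  {"gripper": 0.0,"dx": 0,"dy": 0,"dz": 0.001,"turn": 0},
  {"gripper": 0.0,"dx": 0,"dy": 0,"dz": 0.002,"turn": 0},
  {"gripper": 0.0,"dx": 0,"dy": 0,"dz": 0.003,"turn": 0},
  {"gripper": 0.0,"dx": 0,"dy": 0,"dz": 0.003,"turn": 0},
])

```text
time: 14.8
eef_pos: [0.5764, 0.1261, 0.0968]
orientation: [3.133, -0.236, -0.0]
contact_force: [-0.1, -0.0, -4.5]
finger_gap: 0.0605
grasp_force: 90.5
```

Request:
carry_out([
  {"gripper": 0.0,"dx": 0,"dy": 0,"dz": 0.001,"turn": 0},
  {"gripper": 0.0,"dx": 0,"dy": 0,"dz": 0.002,"turn": 0},
  {"gripper": 0.0,"dx": 0,"dy": 0,"dz": 0.002,"turn": 0},
])

```text
time: 15.1
eef_pos: [0.5764, 0.1261, 0.0948]
orientation: [3.133, -0.236, -0.0]
contact_force: [-0.4, 0.2, -5.5]
finger_gap: 0.0608
grasp_force: 90.5
```

Request:
carry_out([
  {"gripper": 0.0,"dx": 0,"dy": 0,"dz": 0.001,"turn": 0},
  {"gripper": 0.0,"dx": 0,"dy": 0,"dz": 0.002,"turn": 0},
  {"gripper": 0.0,"dx": 0,"dy": 0,"dz": 0.003,"turn": 0},
  {"gripper": 0.0,"dx": 0,"dy": 0,"dz": 0.003,"turn": 0},
])

```text
time: 15.5
eef_pos: [0.5766, 0.1261, 0.0925]
orientation: [-3.133, 0.236, -0.0]
contact_force: [-3.9, -0.6, 2.1]
finger_gap: 0.0607
grasp_force: 91.2
```

Request:
carry_out([
  {"gripper": 0.0,"dx": 0,"dy": 0,"dz": 0.0007,"turn": 0},
  {"gripper": 0.0,"dx": 0,"dy": 0,"dz": 0.0014,"turn": 0},
  {"gripper": 0.0,"dx": 0,"dy": 0,"dz": 0.0014,"turn": 0},
  {"gripper": 0.0,"dx": 0,"dy": 0,"dz": 0.0014,"turn": 0},
])

```text
time: 15.9
eef_pos: [0.5767, 0.1262, 0.0925]
orientation: [-3.133, 0.236, -0.002]
contact_force: [-11.1, -1.3, 17.3]
finger_gap: 0.0607
grasp_force: 93.2
```

Run:
```python
from h import *
np.set_printoptions(precision=4,suppress=True)
delta([.5766,.1261,.0925],-.15); s=ctrl.observe();print(s['wrist_torque'],s['orientation'])
R=Rn.from_rotvec(s['orientation']).as_matrix();print(R[:,2])
w=snap('wrist','w6');tc=s['eef_pos']
hsv=cv2.cvtColor(w['pixels'],cv2.COLOR_RGB2HSV);m=cv2.inRange(hsv,(8,120,30),(30,255,255))
Q=np.array([R.T@(at(w,u,v)-tc) for v,u in np.argwhere(m>0)[::2] if v>200 and w['depth'][v,u]>0])
z=Q[abs(Q[:,2]+.0315)<.004];A=np.c_[z[:,:2],np.ones(len(z))];print('plane',np.linalg.lstsq(A,z[:,2],rcond=None)[0],np.percentile(z,[.5,50,99.5],axis=0))
```

```text
tcp [0.5767 0.1262 0.0925] yaw -0.15018542985430625 d [-0.0001  0.0001  0.    ] turn -0.00018542985430602954 f [-11.1448  -1.3263  17.2685] gap 0.0607033922731712 93.15132357180119 t 15.9 q [ 0.1722  0.0044  1.7869 -0.0002  1.3493  1.8932]
[-0.6626  1.6962 -0.1581] [-3.1326  0.2357 -0.0016]
[ 0.0011  0.     -1.    ]
plane [ 0.0058  0.0012 -0.0311] [[-0.0299 -0.0301 -0.0322]
 [ 0.0099  0.0001 -0.031 ]
 [ 0.0407  0.0306 -0.029 ]]
```

Request:
carry_out([
  {"gripper": 0.0,"dx": -0.0004,"dy": 0,"dz": 0.0002,"turn": 0},
  {"gripper": 0.0,"dx": -0.0004,"dy": 0,"dz": 0.0002,"turn": 0},
  {"gripper": 0.0,"dx": -0.0004,"dy": 0,"dz": 0.0002,"turn": 0},
  {"gripper": 0.0,"dx": -0.0004,"dy": 0,"dz": 0.0002,"turn": 0},
  {"gripper": 0.0,"dx": -0.0004,"dy": 0,"dz": 0.0002,"turn": 0},
])

```text
time: 16.45
eef_pos: [0.5767, 0.1261, 0.0925]
orientation: [-3.133, 0.236, -0.003]
contact_force: [-7.2, -1.9, 16.3]
finger_gap: 0.0607
grasp_force: 93.2
```

The force is stable: about 21 N between the halves, fully shut and level. Handing in.

```bash
python3 -c "
from bench import ctrl
print(ctrl.job_done())"
```

```text
the job is handed in; nothing more can be done
None
```

I handed the job in at about 16.5 s of the 67 s, and the hand-in call gave no verdict: the jaw is wound tight on the lower half, and the upper half was set on the pin tip, slid over the pin and pressed shut with about 21 N, with the gripper still holding it.

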